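Release the ratchet jar clamp

ROBOT

A 7-joint arm with a two-finger parallel gripper is mounted at the origin on the work surface; the furniture and walls round the work are solid. World frame = base frame: x ahead of the robot, y to its left, z up, the work surface at z = 0. Lengths are in m, angles in rad, forces in N, time in s.
With the tool pointing down it reaches from about 0.4 to 0.875 m from the base axis. Payload 6.5 kg.
Tool frame: the origin (TCP) lies at the very end of the fingers, on their centre line; the grasp point (between the pads) lies 19 mm behind it; z points along the fingers, y is the line along which they close (so a half turn about z gives the same grasp; the last joint's range is limited). The gripper opens to 88 mm and grips with 3 to 60 N. Pads are 18 mm wide; open, the fingers measure 123 mm over their backs; the gripper's body (75 mm by 187 mm) begins 45 mm behind the grasp point.
Start: joints at [-0.066, 0.536, -0.004, 1.538, 0.003, 1.067, -0.071], TCP at [0.65, 0, 0.239] pointing down, gripper open.
Joint ranges: [-2.7, 2.7], [-0.37, 2.16], [-1.27, 1.26], [0.24, 2.4], [-1.31, 4.45], [0.19, 1.91], [-2.76, 2.76]. Speed limits (rad/s): [2.39, 2.39, 3.14, 3.14, 3.14, 3.14, 3.14].

INTERFACE

Orientations are given as a unit quaternion [x, y, z, w].
In Python, from bench import ctrl gives the robot as it stands.
- The arm moves only by the tool servo_tool, never from a script. Its argument "targets" is a list of rows, each an object of numbers: "dx", "dy", "dz": the shift along the tool's x, y, z in mm; "wx", "wy", "wz": the turn, a rotation vector about the tool's x, y, z in degrees. In form: [{"dx": .., "dy": .., "dz": .., "wx": .., "wy": .., "wz": ..}, ...]. A call has 1 to 5 rows; each row shifts and turns the commanded pose from where the row before left it, along the tool's axes as they then stand; what a row does not reach is not made up. A row lasts 1/12 s, in which the tool goes at most 41.7 mm and 7.16 degrees, less where a joint would pass 70% of its speed; a pose out of reach is approached as far as the arm can. A call with a gripper value outside its range is refused whole. "fingers" is the opening in per cent of the stroke, from 0 (shut) to 100 (fully open), set as the call begins (left out, the last holds). The fingers move at their own pace and stop on an object; the grip force is fixed at half the most. Time passes only in rows, so rows that do not move let the fingers close. It gives the time, the measured TCP pose, the force, the opening and the grip force at its end, in the units of the state.
- ctrl.state(): the state, without advancing time (a new reading comes with each control period).
- ctrl.grab_frame(name): name is "scene" or "side" or "wrist"; returns the picture (400x640x3 uint8, blue, green, red); there is no depth.
- ctrl.camera_params(name): a dict with "fovy" (degrees; the focal length in pixels is half the picture's height over the tangent of half this angle, whatever the lens; pixels are square), "cx", "cy" (the principal point, pixels), "dist_coeffs" ([k1, k2, p1, p2, k3] as OpenCV has them; the pictures are not rectified), "rvec" (rotation vector, rad) and "tvec" (3), from world to camera coordinates, as OpenCV has them. Camera axes: x right, y down, z forward; pixel columns grow to the right and rows downward; lengths in m; the calibration is good to about 2 mm. A picture is of the moment at which its call begins: read the wrist's pose just before it. camera_params takes no time and is no camera call; for the wrist camera it gives the pose at the moment of the call.
- ctrl.finish_job(): hands the job in; it is judged then, once.
The state is a dict: "t": time; "q": joint angles; "joint_velocities": joint speeds; "effort": joint torques, N m; "tool_pos": TCP position; "tool_rot": TCP orientation; "contact_force": force on the tool from outside, world axes, zero at the start; "ft_torque": the same for the moment, N m; "gripper_width": opening from 0.0 (shut) to 1.0 (fully open); "grip_force": force on a finger pad.
Only numpy, scipy, OpenCV 4.12 (cv2) and the standard library are available. Lean on these libraries where they do the work, as an engineer would, in place of code of your own. Each camera call takes 0.05 s, during which the arm holds its last target. There are 200 camera calls.

TASK

The jar in the clamp board on the worktop is finished with: press down the release paddle on the clamp's sliding jaw and, keeping it pressed, push the jaw away from the jar along its bar, fully back against the end stop, then let go so that the paddle springs up. Do it with the fingertips only: do not grasp or lift anything, leave the jar standing where it is on the board, and do not disturb the other things round the clamp.

Things in the scene. Friction and masses are not known exactly. Their poses are not given: they have to be found in the camera images.
- clamp: jar clamp: wooden board 348 x 130 mm, top 18 mm above the worktop, held down by suction feet (fixed). x axis: along the board, from the fixed grey V-jaw (x = -0.15) to the end-stop bracket (x = 0.16), towards the robot's right give or take 25 deg; z up. A toothed steel bar 22 mm wide, 37 mm high lies on the x axis from -0.03 to the end stop. Origin: on the worktop, 166 mm from the fixed-jaw end.
- sliding_jaw (a joint): the grey sliding V-jaw's position on the bar, m: about 0 at the start, closed on the jar; grows along clamp +x; 0.085 = fully back at the end stop. Drag about 3 N. Towards the jar it clicks freely over the teeth; away from the jar the pawl blocks it unless the paddle is held down. Fully back there are no teeth under the pawl and the paddle can spring right up.
- release (a joint): angle of the release paddle on the sliding jaw, rad: 0 = up (pawl in the teeth), 0.28 = right down (6 N at its middle; 3 N starts it); past about 0.2 the pawl is clear of the teeth. Sprung: when let go it comes up and the pawl locks again.
- release_pad (a point): middle of the release paddle's top: ribbed steel plate 46 x 46 mm on the sliding jaw, facing up, 59 mm above the worktop when up, rising 8 deg towards the end stop; goes down 9 mm and 6 mm towards the end stop in full travel. Clamp x = 0.032 + sliding_jaw. 30 mm past it (+x) stands the jaw's push wall, 64 mm wide, top 84 mm up; 55 mm towards the jar the jaw plate, top 73 mm; the sides are open.
- clip_jar: clip-top glass jar between the jaws, 82 x 77 mm, 116 mm tall, 0.3 to 0.55 kg, loose; origin at the centre of its underside, on the board.
- spice_jar_0: a spice jar with a dark cap, 41 mm across and 105 mm tall, standing past the end-stop end of the clamp; loose; origin at its underside.
- spice_jar_1: a second spice jar with a dark cap, 41 mm across and 105 mm tall, standing beside the clamp on its +y side, near the jar; loose; origin at its underside.
- salt_shaker: a glass salt shaker with a steel cap, 44 mm across and 90 mm tall, standing beside the clamp on its +y side; loose; origin at its underside.
- teaspoon: a steel teaspoon, 130 x 27 x 11 mm, lying beside the clamp on its -y side; loose; origin at its underside.
- garlic_bulb: a garlic bulb, 53 mm, lying beside the fixed-jaw end of the clamp on its -y side; loose; origin at its underside.
- lemon: a lemon, 72 x 57 x 58 mm, lying past the fixed-jaw end of the clamp; loose; origin at its underside.
- jar_seat (a point): the place on the board where the jar stands: clamp x = -0.085, y = 0, on the board's top face (18 mm above the worktop).
Mind the look-alikes: they are no part of the job. Leave any orange or turquoise look-alike of the clip_jar alone.

How it is judged:
On the way, in this order (a step that is already met when the one before it is completed fails the run):
1. the release paddle is pressed down while the jaw is still closed on the jar (value of joint release above 0.15 rad and value of joint sliding_jaw below 0.02 m), for 0.05 s.
2. the sliding jaw is pushed fully back to the end stop (value of joint sliding_jaw above 0.079 m), for 0.1 s.
At the end, for the whole second after the job is handed in: The sliding jaw stands fully back (within 6 mm of the end stop) and at rest, the release paddle has sprung up (under 0.04 rad), and the jar stands upright on the board within 20 mm of its place, at rest (value of joint sliding_jaw above 0.079 m and value of joint release below 0.04 rad and velocity of joint sliding_jaw below 0.005 m/s and linear speed of clip_jar below 0.01 m/s and horizontal distance between clip_jar and jar_seat below 0.02 m and angle between clip_jar's own z axis and vertical below 0.1 rad and height (world z) of clip_jar below 0.026 m); the robot touches nothing.
It fails at once if the jar is lifted, tipped or pushed off its place (over 8 mm up, 0.2 rad, 20 mm) (height (world z) of clip_jar above 0.026 m or angle between clip_jar's own z axis and vertical above 0.2 rad or horizontal distance between clip_jar and jar_seat above 0.02 m).
It fails at once if another thing round the clamp is moved by more than 20 mm (distance of any of spice_jar_0, spice_jar_1, salt_shaker, teaspoon, garlic_bulb, lemon from where it was at the start of the episode above 0.02 m).
It also fails if it takes over 35 s, if anything falls off the work surface, if the arm or the gripper's body presses on something with over 40 N, if the wrist force passes 120 N, or if a joint passes its speed limit or range.

## Working session

There is one attempt and no reset: what is moved stays moved. The work goes in short steps, Python scripts to look and compute and a tool call to move; the robot and the scene stay as the last step left them, time stands still between calls to the robot, and variables do not carry over. Pictures are saved under pics/ and viewed, at most 13 in all, crops included, and the job is handed in when it is done.

Besides the shell and the picture viewer there is one more tool, called as name(argument=value, ...), one argument or row to a line, values as JSON. servo_tool: Moves the arm, as the interface text tells. Its arguments: {"type":"object","properties":{"targets":{"type":"array"},"fingers":{"type":"number"}},"required":["targets"]}

```bash
mkdir -p pics
cat > h.py <<'E'
import cv2,numpy as np
from bench import ctrl
def cam(n):
    p=ctrl.camera_params(n);f=200/np.tan(np.radians(p['fovy'])/2)
    return np.array([[f,0,p['cx']],[0,f,p['cy']],[0,0,1.]]),np.array(p['dist_coeffs'],float),np.array(p['rvec'],float),np.array(p['tvec'],float)
def ray(c,uv):
    K,d,r,t=c;R=cv2.Rodrigues(r)[0]
    n=cv2.undistortPoints(np.array([[uv]],float),K,d)[0,0]
    return -R.T@t,R.T@np.array([n[0],n[1],1])
def onz(c,uv,z):
    o,v=ray(c,uv);return o+v*(z-o[2])/v[2]
def proj(c,P):
    K,d,r,t=c;return cv2.projectPoints(np.array(P,float).reshape(-1,1,3),r,t,K,d)[0][:,0]
E
python3 - <<'E'
from h import *
for n in("scene","side","wrist"):
    print(n,ctrl.camera_params(n)); cv2.imwrite(f"pics/{n}0.png",ctrl.grab_frame(n))
print(ctrl.state())
E
```

```text
scene {'fovy': 43.3685993313905, 'cx': 318.0614078451827, 'cy': 200.86742289960884, 'dist_coeffs': array([-0.07589046,  0.        ,  0.        ,  0.        ,  0.        ]), 'rvec': array([ 1.33153586, -2.32963152,  0.86484191]), 'tvec': array([0.24402937, 0.41389911, 1.07356192])}
side {'fovy': 55.03188392627913, 'cx': 317.33834744378265, 'cy': 194.93858700156167, 'dist_coeffs': array([-0.03712537,  0.        ,  0.        ,  0.        ,  0.        ]), 'rvec': array([ 0.10370576,  2.70391252, -1.56345753]), 'tvec': array([0.52965046, 0.02306445, 1.27121015])}
wrist {'fovy': 68.24635937232439, 'cx': 320.46620797116566, 'cy': 201.90200040735385, 'dist_coeffs': array([0.01595633, 0.        , 0.        , 0.        , 0.        ]), 'rvec': array([-2.81256212e+00,  1.52866134e-03,  1.63380704e-03]), 'tvec': array([-0.64963547, -0.04417606,  0.38989873])}
{'t': 0.15, 'q': array([-0.06621088,  0.53698151, -0.00441465,  1.53861498,  0.00256549,
        1.06728476, -0.07120578]), 'joint_velocities': array([ 0.00117399, -0.00236615,  0.00123773, -0.00166667,  0.00028234,
        0.00074707,  0.00171768]), 'effort': array([ 1.87267411e-03, -5.71325254e+01,  9.91865471e-01, -2.51826882e+01,
       -5.61970426e-02,  1.52406085e-02,  1.04863441e-04]), 'tool_pos': array([ 6.49544726e-01, -4.03814132e-06,  2.38059610e-01]), 'tool_rot': array([ 7.07092784e-01,  7.07120487e-01, -4.80515738e-04, -4.24975840e-04]), 'contact_force': array([ 0.27199096,  0.47261428, -0.26356471]), 'ft_torque': array([-0.03833226,  0.00213601, -0.01361853]), 'grip_force': 0.0, 'gripper_width': 1.002755472435015}
```

View pics/scene0.png

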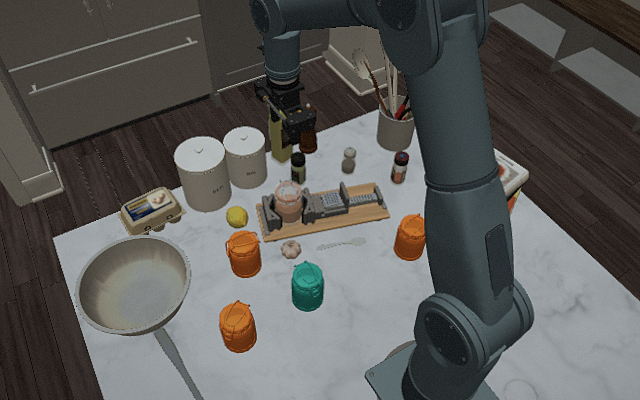

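View pics/wrist0.png

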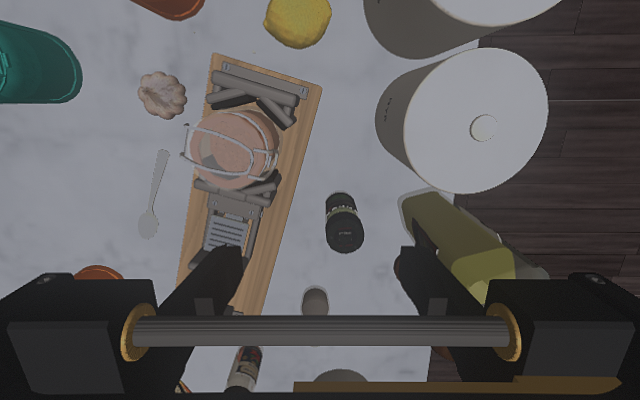

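View pics/side0.png

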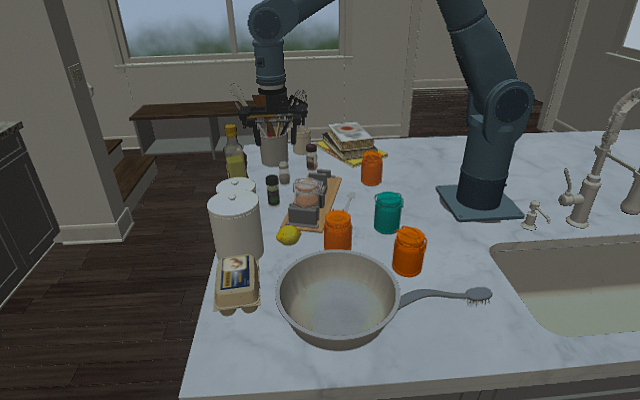

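The pictures show the clamp board in the scene at about (257–389, 184–241), with its +x end at the right. In the wrist view the fixed-jaw end is at (213,53)–(322,85), the paddle is near (228,230), and the fingers are partly in front of it.

Run:
```python
from h import *
im=cv2.imread("pics/scene0.png")
cv2.imwrite("pics/crop.png",cv2.resize(im[140:260,240:430],None,fx=4.2,fy=4.2,interpolation=cv2.INTER_CUBIC))
for n,pts in(("scene",[(257,205),(379,184),(389,217),(263,241)]),("wrist",[(213,53),(322,85)])):
    c=cam(n)
    for p in pts: print(n,p,onz(c,p,.018).round(4))
c=cam("wrist");print("pad",onz(c,(228,231),.059))
```

```text
scene (257, 205) [0.6439 0.0944 0.018 ]
scene (379, 184) [ 0.54   -0.2418  0.018 ]
scene (389, 217) [ 0.4281 -0.1955  0.018 ]
scene (263, 241) [0.5277 0.135  0.018 ]
wrist (213, 53) [0.5308 0.1334 0.018 ]
wrist (322, 85) [0.6517 0.1006 0.018 ]
pad [ 0.53899488 -0.06388012  0.059     ]
```

View pics/crop.png

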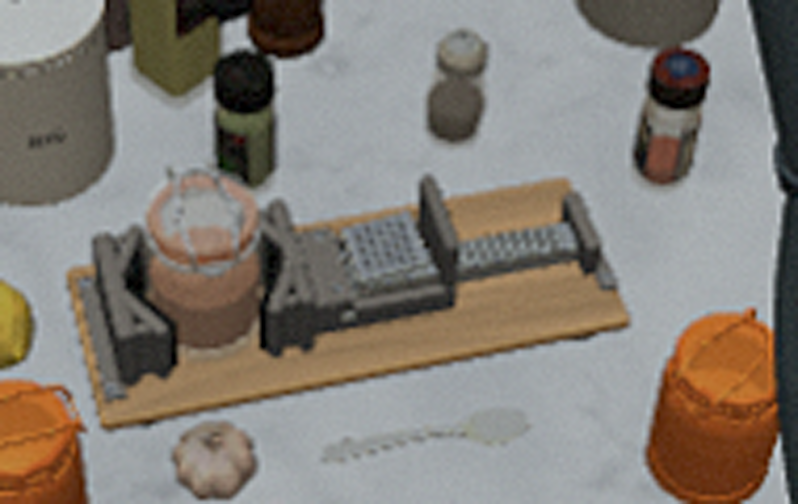

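Run:
```python
from h import *
from scipy.optimize import least_squares
c=cam("scene");w=cam("wrist")
P=[onz(c,p,.018)[:2] for p in[(256.2,203.8),(375.2,182.9),(389.8,215.5),(264.6,239.7)]]+[onz(w,p,.018)[:2] for p in[(213,53),(322,85)]]
L=[(-.166,.065),(.182,.065),(.182,-.065),(-.166,-.065),(-.166,-.065),(-.166,.065)]
P=np.array(P);L=np.array(L)
def T(q,l):
    R=np.array([[np.cos(q[2]),-np.sin(q[2])],[np.sin(q[2]),np.cos(q[2])]]);return l@R.T+q[:2]
s=least_squares(lambda q:(T(q,L)-P).ravel(),[.54,-.05,-1.87]);q=s.x
print(q,np.degrees(q[2]),((T(q,L)-P)*1000).round(1))
np.save("clamp.npy",q)
pad=np.array([[.032,0],[.009,.023],[.055,.023],[.055,-.023],[.009,-.023],[.062,.032],[.062,-.032],[-.023,0]])
z=[.059,.056,.062,.062,.056,.084,.084,.073]
W=np.c_[T(q,pad),z];print(W[0])
im=cv2.imread("pics/scene0.png");k=4.2
big=cv2.resize(im[140:260,240:430],None,fx=k,fy=k,interpolation=cv2.INTER_CUBIC)
for p in proj(c,np.r_[W,np.c_[T(q,L[:4]),[.018]*4]]): cv2.circle(big,tuple(int(v) for v in (p-[240,140])*k+k/2-.5),3,(0,0,255),-1)
im=cv2.imread("pics/wrist0.png")[30:330,120:420];b2=cv2.resize(im,None,fx=1.6,fy=1.6)
for p in proj(w,np.r_[W,np.c_[T(q,L[:4]),[.018]*4]]): cv2.circle(b2,tuple(int(v) for v in (p-[120,30])*1.6),3,(0,0,255),-1)
b2=cv2.resize(b2,(big.shape[0],big.shape[0]))
both=cv2.resize(np.hstack([big,b2]),None,fx=.61,fy=.61,interpolation=cv2.INTER_AREA);print(both.shape)
cv2.imwrite("pics/chk.png",both)
```

```text
[ 0.54245541 -0.04411632 -1.86153433] -106.6580605133464 [[ 3.5  1.9]
 [ 3.6 -2.3]
 [-3.2  0.6]
 [-1.5  4. ]
 [-3.1  0.2]
 [ 0.6 -4.3]]
[ 0.53328231 -0.07477336  0.059     ]
(307, 794, 3)
```

View pics/chk.png

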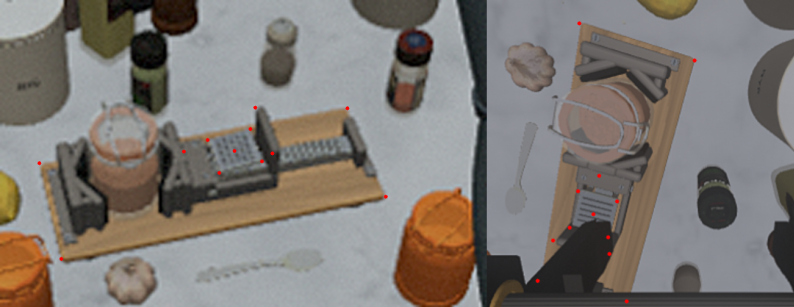

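The overlay dots fall on the paddle, the push-wall top and the board corners in both views, so the clamp pose is good to about 3 mm. I'll move above the paddle with the fingers shut.

servo_tool(
  targets=[
    {"dx": -19.7, "dy": -29.4},
    {"dx": -19.7, "dy": -29.4},
    {"dx": -19.6, "dy": -29.3},
    {"dx": -19.6, "dy": -29.3},
    {"wz": 5.6},
  ],
  fingers=0,
)

```text
$.targets[0]: bad value
```

servo_tool(
  targets=[
    {"wz": 5.6},
    {"wz": 5.5},
    {"dz": 30},
    {"dz": 30},
    {"dz": 30},
  ],
)

```text
$.targets[0]: bad value
```

servo_tool(
  targets=[
    {"dz": 30},
    {"dz": 15},
    {},
    {},
    {},
  ],
)

```text
$.targets[0]: bad value
```

Run:
```python
from h import *
from scipy.spatial.transform import Rotation as R
s=ctrl.state();q=np.load("clamp.npy");c,sn=np.cos(q[2]),np.sin(q[2])
d=s['tool_pos'][:2]-q[:2]
print("clamp xy",np.array([c,sn])@d,np.array([-sn,c])@d,s['tool_pos'],s['contact_force'],s['t'],s['gripper_width'])
m=R.from_quat(s['tool_rot']).as_matrix();print(m.round(3),c,sn)
im=ctrl.grab_frame("scene")
w=ctrl.grab_frame("wrist")
a=cv2.resize(im[110:260,230:430],(480,360),interpolation=cv2.INTER_CUBIC)
b=cv2.resize(w[:,160:480],(288,360))
cv2.imwrite("pics/hover.png",np.hstack([a,b]))
```

```text
clamp xy -0.07295915205975315 0.08994985927907541 [ 6.49544726e-01 -4.03814132e-06  2.38059610e-01] [ 0.27199096  0.47261428 -0.26356471] 0.15 1.002755472435015
[[-0.     1.    -0.001]
 [ 1.     0.    -0.   ]
 [-0.    -0.001 -1.   ]] -0.2866593339800567 -0.9580325809919569
```

View pics/hover.png

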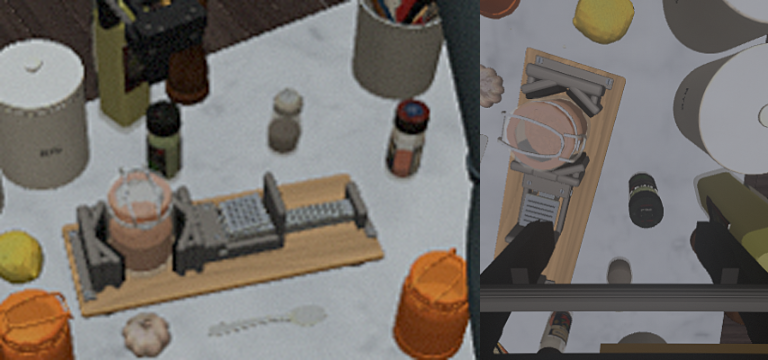

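The moves were refused and the arm is still at the start pose. Every row has to give all six numbers.

servo_tool(
  targets=[
    {"dx": -19.7, "dy": -29.4, "dz": 0, "wx": 0, "wy": 0, "wz": 0},
    {"dx": -19.7, "dy": -29.4, "dz": 0, "wx": 0, "wy": 0, "wz": 0},
    {"dx": -19.6, "dy": -29.3, "dz": 0, "wx": 0, "wy": 0, "wz": 0},
    {"dx": -19.6, "dy": -29.3, "dz": 0, "wx": 0, "wy": 0, "wz": 0},
    {"dx": 0, "dy": 0, "dz": 0, "wx": 0, "wy": 0, "wz": 5.6},
  ],
  fingers=0,
)

```text
t: 0.67
tool_pos: [0.5268, -0.0839, 0.2383]
tool_rot: [0.743, 0.669, -0.003, -0.001]
contact_force: [0.5, -1.5, -0.0]
gripper_width: 0.648
grip_force: 0.0
```

servo_tool(
  targets=[
    {"dx": 0, "dy": 0, "dz": 0, "wx": 0, "wy": 0, "wz": 5.6},
    {"dx": 0, "dy": 0, "dz": 0, "wx": 0, "wy": 0, "wz": 5.5},
    {"dx": 0, "dy": 0, "dz": 30, "wx": 0, "wy": 0, "wz": 0},
    {"dx": 0, "dy": 0, "dz": 30, "wx": 0, "wy": 0, "wz": 0},
    {"dx": 0, "dy": 0, "dz": 30, "wx": 0, "wy": 0, "wz": 0},
  ],
)

```text
t: 1.08
tool_pos: [0.5331, -0.0786, 0.1482]
tool_rot: [0.802, 0.597, 0.001, 0.001]
contact_force: [-0.2, -0.4, -0.4]
gripper_width: 0.263
grip_force: 0.0
```

servo_tool(
  targets=[
    {"dx": 0, "dy": 0, "dz": 30, "wx": 0, "wy": 0, "wz": 0},
    {"dx": 0, "dy": 0, "dz": 15, "wx": 0, "wy": 0, "wz": 0},
    {"dx": 0, "dy": 0, "dz": 0, "wx": 0, "wy": 0, "wz": 0},
    {"dx": 0, "dy": 0, "dz": 0, "wx": 0, "wy": 0, "wz": 0},
    {"dx": 0, "dy": 0, "dz": 0, "wx": 0, "wy": 0, "wz": 0},
  ],
)

```text
t: 1.5
tool_pos: [0.5336, -0.0787, 0.1049]
tool_rot: [0.802, 0.597, 0.001, 0.001]
contact_force: [-0.2, 0.8, -0.0]
gripper_width: 0.003
grip_force: 0.0
```

```bash
cat > look.py <<'E'
import sys
from h import *
from scipy.spatial.transform import Rotation as R
s=ctrl.state();q=np.load("clamp.npy");c,sn=np.cos(q[2]),np.sin(q[2])
d=s['tool_pos'][:2]-q[:2]
print("clamp xy",np.array([c,sn])@d,np.array([-sn,c])@d,s['tool_pos'],s['contact_force'],s['t'],s['gripper_width'])
m=R.from_quat(s['tool_rot']).as_matrix();print(m.round(3),c,sn)
im=ctrl.grab_frame("scene");w=ctrl.grab_frame("wrist")
a=cv2.resize(im[110:260,230:430],(480,360),interpolation=cv2.INTER_CUBIC)
cv2.imwrite(sys.argv[1],np.hstack([a,cv2.resize(w[:,160:480],(288,360))]))
E
python3 look.py pics/hover2.png
```

```text
clamp xy 0.03569944544152667 0.0013870035535107357 [ 0.53355062 -0.07871515  0.10487441] [-0.23959911  0.81994319 -0.01071816] 1.5 0.003237507809678354
[[ 0.287  0.958  0.002]
 [ 0.958 -0.287 -0.   ]
 [ 0.     0.002 -1.   ]] -0.2866593339800567 -0.9580325809919569
```

View pics/hover2.png

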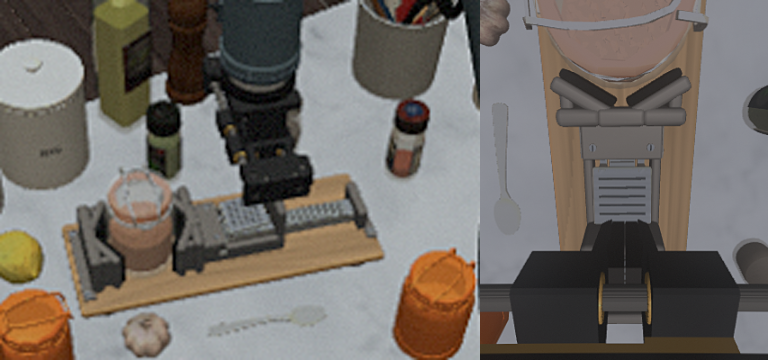

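The hand is aligned with the board and the shut fingers are centred over the paddle (column 625 against 622). I'll go down to contact and press.

servo_tool(
  targets=[
    {"dx": 0, "dy": 0, "dz": 20, "wx": 0, "wy": 0, "wz": 0},
    {"dx": 0, "dy": 0, "dz": 15, "wx": 0, "wy": 0, "wz": 0},
    {"dx": 0, "dy": 0, "dz": 5, "wx": 0, "wy": 0, "wz": 0},
    {"dx": 0, "dy": 0, "dz": 3, "wx": 0, "wy": 0, "wz": 0},
    {"dx": 0, "dy": 0, "dz": 0, "wx": 0, "wy": 0, "wz": 0},
  ],
)

```text
t: 2.02
tool_pos: [0.5328, -0.0787, 0.0612]
tool_rot: [0.802, 0.597, 0.0, 0.0]
contact_force: [-0.4, -0.2, 1.4]
gripper_width: 0.008
grip_force: 0.6
```

servo_tool(
  targets=[
    {"dx": 0, "dy": 0, "dz": 2, "wx": 0, "wy": 0, "wz": 0},
    {"dx": 0, "dy": 0, "dz": 2, "wx": 0, "wy": 0, "wz": 0},
    {"dx": 0, "dy": 0, "dz": 2, "wx": 0, "wy": 0, "wz": 0},
    {"dx": 0, "dy": 0, "dz": 0, "wx": 0, "wy": 0, "wz": 0},
    {"dx": 0, "dy": 0, "dz": 0, "wx": 0, "wy": 0, "wz": 0},
  ],
)

```text
t: 2.43
tool_pos: [0.5332, -0.0793, 0.0551]
tool_rot: [0.802, 0.597, 0.0, 0.001]
contact_force: [0.6, -2.3, 4.3]
gripper_width: 0.004
grip_force: 1.7
```

servo_tool(
  targets=[
    {"dx": 0, "dy": 0, "dz": 2, "wx": 0, "wy": 0, "wz": 0},
    {"dx": 0, "dy": 0, "dz": 1, "wx": 0, "wy": 0, "wz": 0},
    {"dx": 0, "dy": 0, "dz": 1, "wx": 0, "wy": 0, "wz": 0},
    {"dx": 0, "dy": 0, "dz": 0, "wx": 0, "wy": 0, "wz": 0},
    {"dx": 0, "dy": 0, "dz": 0, "wx": 0, "wy": 0, "wz": 0},
  ],
)

```text
t: 2.85
tool_pos: [0.5333, -0.0791, 0.0512]
tool_rot: [0.802, 0.597, 0.0, 0.001]
contact_force: [-0.1, -2.8, 5.6]
gripper_width: 0.004
grip_force: 3.2
```

servo_tool(
  targets=[
    {"dx": 0, "dy": 0, "dz": 1, "wx": 0, "wy": 0, "wz": 0},
    {"dx": 0, "dy": 0, "dz": 1, "wx": 0, "wy": 0, "wz": 0},
    {"dx": 0, "dy": 0, "dz": 0, "wx": 0, "wy": 0, "wz": 0},
    {"dx": 0, "dy": 0, "dz": 0, "wx": 0, "wy": 0, "wz": 0},
  ],
)

```text
t: 3.18
tool_pos: [0.5333, -0.0793, 0.0499]
tool_rot: [0.802, 0.597, 0.0, 0.001]
contact_force: [-2.8, -2.7, 15.5]
gripper_width: 0.005
grip_force: 7.4
```

The paddle is right down (15 N). Now I'll push along clamp +x, which is tool −x.

servo_tool(
  targets=[
    {"dx": -5, "dy": 0, "dz": 0, "wx": 0, "wy": 0, "wz": 0},
    {"dx": -5, "dy": 0, "dz": 0, "wx": 0, "wy": 0, "wz": 0},
    {"dx": -5, "dy": 0, "dz": 0, "wx": 0, "wy": 0, "wz": 0},
    {"dx": -5, "dy": 0, "dz": 0, "wx": 0, "wy": 0, "wz": 0},
    {"dx": -5, "dy": 0, "dz": 0, "wx": 0, "wy": 0, "wz": 0},
  ],
)

```text
t: 3.6
tool_pos: [0.5272, -0.1004, 0.0499]
tool_rot: [0.802, 0.598, 0.002, 0.0]
contact_force: [0.4, 3.3, 12.0]
gripper_width: 0.007
grip_force: 5.9
```

servo_tool(
  targets=[
    {"dx": -6, "dy": 0, "dz": 0, "wx": 0, "wy": 0, "wz": 0},
    {"dx": -6, "dy": 0, "dz": 0, "wx": 0, "wy": 0, "wz": 0},
    {"dx": -6, "dy": 0, "dz": 0, "wx": 0, "wy": 0, "wz": 0},
    {"dx": -6, "dy": 0, "dz": 0, "wx": 0, "wy": 0, "wz": 0},
    {"dx": -6, "dy": 0, "dz": 0, "wx": 0, "wy": 0, "wz": 0},
  ],
)

```text
t: 4.02
tool_pos: [0.5188, -0.1293, 0.0499]
tool_rot: [0.802, 0.598, 0.002, 0.0]
contact_force: [0.8, 4.2, 11.4]
gripper_width: 0.007
grip_force: 5.8
```

```bash
python3 look.py pics/mid.png
```

```text
clamp xy 0.0883588182867113 0.0016949822962540992 [ 0.51875038 -0.12925283  0.0499351 ] [ 0.76391485  4.19432827 11.42404959] 4.0167 0.00656686751123518
[[ 0.286  0.958  0.003]
 [ 0.958 -0.286  0.002]
 [ 0.003  0.003 -1.   ]] -0.2866593339800567 -0.9580325809919569
```

View pics/mid.png

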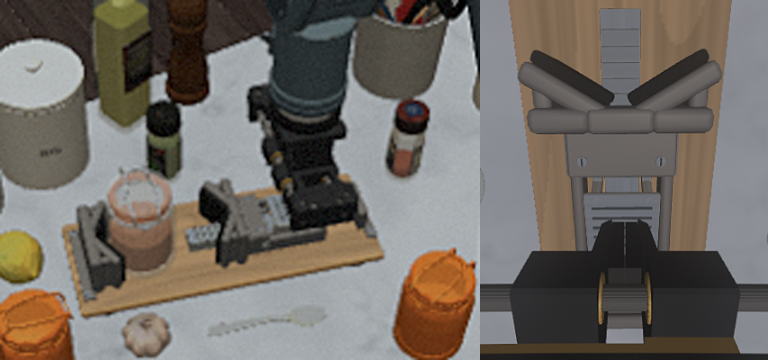

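The jaw has left the jar, the bar shows between them, and the jar still stands in place. I'll keep pushing.

servo_tool(
  targets=[
    {"dx": -6, "dy": 0, "dz": 0, "wx": 0, "wy": 0, "wz": 0},
    {"dx": -6, "dy": 0, "dz": 0, "wx": 0, "wy": 0, "wz": 0},
    {"dx": -6, "dy": 0, "dz": 0, "wx": 0, "wy": 0, "wz": 0},
    {"dx": -6, "dy": 0, "dz": 0, "wx": 0, "wy": 0, "wz": 0},
    {"dx": -4, "dy": 0, "dz": 0, "wx": 0, "wy": 0, "wz": 0},
  ],
)

```text
t: 4.53
tool_pos: [0.5107, -0.1567, 0.0499]
tool_rot: [0.802, 0.597, 0.002, 0.0]
contact_force: [1.0, 3.5, 12.9]
gripper_width: 0.004
grip_force: 5.8
```

servo_tool(
  targets=[
    {"dx": -3, "dy": 0, "dz": 0, "wx": 0, "wy": 0, "wz": 0},
    {"dx": -3, "dy": 0, "dz": 0, "wx": 0, "wy": 0, "wz": 0},
    {"dx": -2, "dy": 0, "dz": 0, "wx": 0, "wy": 0, "wz": 0},
    {"dx": 0, "dy": 0, "dz": 0, "wx": 0, "wy": 0, "wz": 0},
  ],
)

```text
t: 4.87
tool_pos: [0.5086, -0.1641, 0.0499]
tool_rot: [0.802, 0.597, 0.002, 0.0]
contact_force: [0.3, 3.9, 10.3]
gripper_width: 0.007
grip_force: 5.5
```

servo_tool(
  targets=[
    {"dx": -2, "dy": 0, "dz": 0, "wx": 0, "wy": 0, "wz": 0},
    {"dx": -2, "dy": 0, "dz": 0, "wx": 0, "wy": 0, "wz": 0},
    {"dx": -2, "dy": 0, "dz": 0, "wx": 0, "wy": 0, "wz": 0},
    {"dx": 0, "dy": 0, "dz": 0, "wx": 0, "wy": 0, "wz": 0},
  ],
)

```text
t: 5.2
tool_pos: [0.506, -0.1703, 0.0492]
tool_rot: [0.802, 0.597, 0.001, 0.0]
contact_force: [0.3, 2.4, 5.9]
gripper_width: 0.0
grip_force: 2.4
```

```bash
python3 look.py pics/mid2.png
```

```text
clamp xy 0.13133786916674106 0.0012592542494778253 [ 0.50601259 -0.17030325  0.0491881 ] [0.26148049 2.4269442  5.94392117] 5.2 0.00028967196760171514
[[ 0.286  0.958  0.002]
 [ 0.958 -0.286  0.001]
 [ 0.002  0.002 -1.   ]] -0.2866593339800567 -0.9580325809919569
```

View pics/mid2.png

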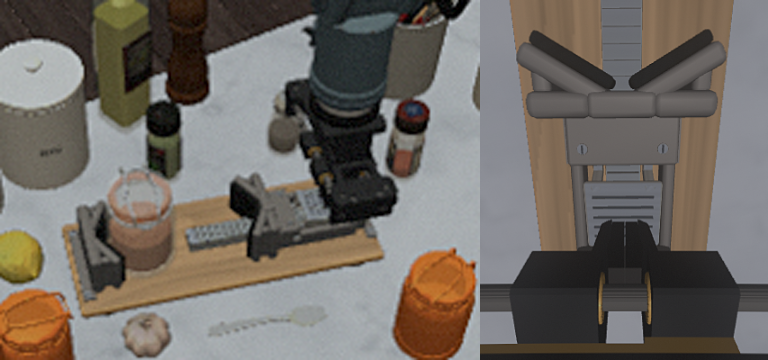

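The jaw is well back and the jar is standing still. The fingertips have slid some way along the paddle, so I'll press a little more and push until the force rises at the stop.

servo_tool(
  targets=[
    {"dx": 0, "dy": 0, "dz": 1, "wx": 0, "wy": 0, "wz": 0},
    {"dx": -2, "dy": 0, "dz": 0, "wx": 0, "wy": 0, "wz": 0},
    {"dx": -2, "dy": 0, "dz": 0, "wx": 0, "wy": 0, "wz": 0},
    {"dx": 0, "dy": 0, "dz": 0, "wx": 0, "wy": 0, "wz": 0},
  ],
)

```text
t: 5.63
tool_pos: [0.5058, -0.172, 0.0487]
tool_rot: [0.801, 0.598, 0.002, -0.0]
contact_force: [1.1, 8.3, 11.7]
gripper_width: 0.008
grip_force: 7.2
```

servo_tool(
  targets=[
    {"dx": -2, "dy": 0, "dz": 0, "wx": 0, "wy": 0, "wz": 0},
    {"dx": -2, "dy": 0, "dz": 0, "wx": 0, "wy": 0, "wz": 0},
    {"dx": 0, "dy": 0, "dz": 0, "wx": 0, "wy": 0, "wz": 0},
    {"dx": 0, "dy": 0, "dz": 0, "wx": 0, "wy": 0, "wz": 0},
  ],
)

```text
t: 5.97
tool_pos: [0.5057, -0.1721, 0.0487]
tool_rot: [0.801, 0.599, 0.004, -0.002]
contact_force: [3.4, 16.7, 12.0]
gripper_width: 0.003
grip_force: 11.7
```

The tool has stopped under 17 N. Fingertip front at clamp x 0.142 is where the wall face should be with the jaw fully back. I'll ease off and lift straight up.

servo_tool(
  targets=[
    {"dx": 3, "dy": 0, "dz": 0, "wx": 0, "wy": 0, "wz": 0},
    {"dx": 1, "dy": 0, "dz": -3, "wx": 0, "wy": 0, "wz": 0},
    {"dx": 0, "dy": 0, "dz": -4, "wx": 0, "wy": 0, "wz": 0},
    {"dx": 0, "dy": 0, "dz": -6, "wx": 0, "wy": 0, "wz": 0},
    {"dx": 0, "dy": 0, "dz": -10, "wx": 0, "wy": 0, "wz": 0},
  ],
)

```text
t: 6.38
tool_pos: [0.503, -0.1713, 0.0694]
tool_rot: [0.801, 0.598, 0.0, -0.003]
contact_force: [2.1, 6.9, -6.4]
gripper_width: 0.003
grip_force: 3.7
```

servo_tool(
  targets=[
    {"dx": 0, "dy": 0, "dz": -25, "wx": 0, "wy": 0, "wz": 0},
    {"dx": 0, "dy": 0, "dz": -35, "wx": 0, "wy": 0, "wz": 0},
    {"dx": 0, "dy": 0, "dz": -35, "wx": 0, "wy": 0, "wz": 0},
    {"dx": 0, "dy": 0, "dz": -35, "wx": 0, "wy": 0, "wz": 0},
    {"dx": 0, "dy": 0, "dz": 0, "wx": 0, "wy": 0, "wz": 0},
  ],
)

```text
t: 6.8
tool_pos: [0.5069, -0.1761, 0.2066]
tool_rot: [0.802, 0.597, 0.003, 0.004]
contact_force: [1.0, 0.4, 0.5]
gripper_width: 0.006
grip_force: 0.0
```

```bash
python3 look.py pics/end.png
python3 - <<'E'
from h import *
q=np.load("clamp.npy");c,s=np.cos(q[2]),np.sin(q[2])
w=cam("wrist");im=ctrl.grab_frame("wrist")
def T(x,y,z): return [q[0]+c*x-s*y,q[1]+s*x+c*y,z]
for P in([.117,.0,.059],[.147,.032,.084],[.147,-.032,.084],[.062,0,.073],[.094,.023,.056],[.094,-.023,.056]):
    p=proj(w,T(*P))[0];cv2.circle(im,tuple(int(v) for v in p.round()),2,(0,0,255),-1)
cv2.imwrite("pics/endw.png",im)
E
```

```text
clamp xy 0.13665532521118462 0.0038239436980750646 [ 0.50694535 -0.17613274  0.20659861] [0.998696   0.40758046 0.48158883] 6.8 0.0057137346330644444
[[ 0.287  0.958  0.009]
 [ 0.958 -0.287 -0.002]
 [ 0.001  0.01  -1.   ]] -0.2866593339800567 -0.9580325809919569
```

View pics/endw.png

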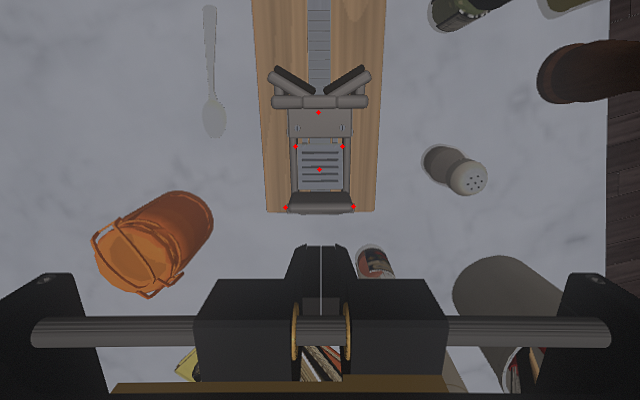

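The jaw appears fully back: wall top at row ~205, and the predicted points at 0.085 match within a few pixels. I'll check the gap at the end stop in the scene view.

View pics/end.png

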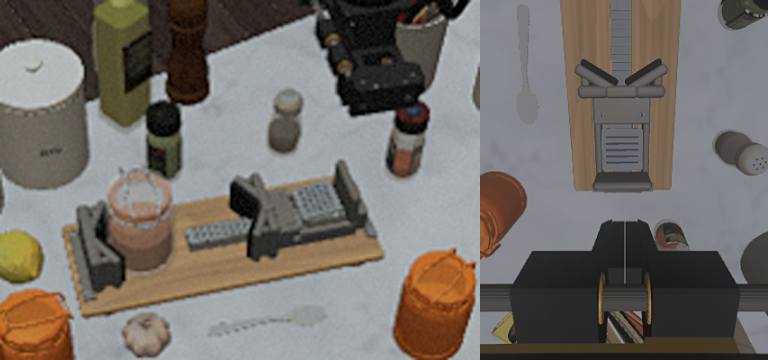

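Run:
```python
from h import *
c=cam("scene");q=np.load("clamp.npy");d=np.array([np.cos(q[2]),np.sin(q[2])]);n=np.array([-d[1],d[0]])
a=cv2.imread("pics/scene0.png");b=ctrl.grab_frame("scene")
A=cv2.resize(a,None,fx=4,fy=4,interpolation=cv2.INTER_CUBIC);B=cv2.resize(b,None,fx=4,fy=4,interpolation=cv2.INTER_CUBIC)
for nm,(x,y,z) in dict(plate=(-.023,0,.065),pad=(.032,0,.059),wall=(.064,0,.075)).items():
    p=proj(c,[*(q[:2]+d*x+n*y),z])[0]; u,v=(p*4).astype(int);h=44
    r=cv2.matchTemplate(B[v-260:v+160,u-100:u+420],A[v-h:v+h,u-h:u+h],cv2.TM_CCOEFF_NORMED)
    _,m,_,l=cv2.minMaxLoc(r);p2=p+np.array([l[0]-100+h,l[1]-260+h])/4
    e=(onz(c,p2,z)-onz(c,p,z))[:2];print(nm,round(m,2),e@d,e@n)
print(ctrl.state()['contact_force'])
```

```text
plate 0.83 0.08615076536098853 0.0003243905257764101
pad 0.94 0.08444573617675988 0.0010478977400711293
wall 0.88 0.08452524306839414 0.001202874712254
[ 0.89510983 -0.57387821 -0.80575701]
```

The jaw has moved 85 mm, so it is fully back. The pad moved the same amount as the wall, so the paddle is up. Handing in.

```bash
python3 -c "
from bench import ctrl
print(ctrl.finish_job())"
```

```text
the job is handed in; nothing more can be done
None
```

The job is handed in, though the judge returned no verdict: the jaw moved back about 85 mm to the end stop, the paddle sprang up, and the jar and everything round the clamp look undisturbed in the last pictures.

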